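# Third hand at the mitre jig

## Robot

A 7-joint arm with a two-finger parallel gripper is mounted at the origin on a cart in front of the work surface, level with it; the furniture and walls round the work are solid. World frame = base frame: x ahead of the robot, y to its left, z up, the work surface at z = 0. Lengths are in m, angles in rad, forces in N, time in s.
With the tool pointing down it reaches from about 0.4 to 0.875 m from the base axis. Payload 19.3 kg.
Tool frame: the origin (TCP) lies at the very end of the fingers, on their centre line; the grasp point (between the pads) lies 19 mm behind it; z points along the fingers, y is the line along which they close (so a half turn about z gives the same grasp; the last joint's range is limited). The gripper opens to 85 mm and grips with 20 to 120 N. Pads are 22 mm wide; open, the fingers measure 114 mm over their backs; the gripper's body (76 mm by 85 mm) begins 54 mm behind the grasp point. The pads swing forward as they close: fully open they stand 13 mm farther back than shut.
Start: joints at [-1.353, 0.521, -0.036, 1.599, 0.021, 1.021, -0.113], TCP at [0.177, 0.599, 0.209] pointing down, gripper open.
Joint ranges: [-2.91, 2.91], [-0.3, 2.13], [-1.5, 1.42], [0.17, 2.43], [-1.26, 4.41], [0.16, 1.93], [-2.52, 2.52]. Speed limits (rad/s): [1.89, 1.89, 2.39, 2.39, 3.01, 3.01, 3.01].

## Interface

Orientations are given as [roll, pitch, yaw] about the fixed x, y, z axes, in that order (R = Rz(yaw) Ry(pitch) Rx(roll)).
In Python, from workcell import bot gives the robot as it stands.
- The arm moves only by the shell command python3 -m crank 'ROWS' [FORCE]. ROWS is a JSON object of lists of equal length, an entry for each row: "travel": the shift along the world's x, y, z in cm, a list of three; "turn": the turn, a rotation vector about the world's x, y, z in degrees, a list of three; "gripper": the closure, from 0 (fully open) to 1 (shut). A call has exactly 5 rows; each row is the pose to reach, as a shift and turn from the pose commanded when the call began; what a row does not reach only later rows make up. A row lasts 1/10 s, in which the tool goes at most 50 mm and 8.59 degrees, less where a joint would pass 70% of its speed; a pose out of reach is approached as far as the arm can. A call with a gripper value outside its range is refused whole. The fingers move at their own pace and stop on an object; FORCE is the grip in N (left out, the last holds). Time passes only in rows, so rows that repeat a pose let the fingers close, or fill a call up. It gives the time, the measured TCP pose, the force, the opening and the grip force at its end, in the units of the state.
- bot.observe(): the state, without advancing time (a new reading comes with each control period).
- bot.grab_frame(name): name is "scene" or "top" or "wrist"; returns a dict with "pixels" (420x560x3 uint8, red, green, blue), "fx", "fy", "cx", "cy" (pixels), "extrinsics" (4x4, takes a point from world to camera coordinates). Camera axes: x right, y down, z forward; pixel columns grow to the right and rows downward; lengths in m; the calibration is good to about 2 mm. A picture is of the moment at which its call begins. There is no depth.
- bot.job_done(): hands the job in; it is judged then, once.
The state is a dict: "clock": time; "qpos": joint angles; "qd": joint speeds; "joint_efforts": joint torques, N m; "position": TCP position; "tool_rot": TCP orientation; "force": force on the tool from outside, world axes, zero at the start; "moment": the same for the moment, N m; "grip_width": finger opening in m; "finger_force": force on a finger pad.
Only numpy, scipy, OpenCV 4.12 (cv2) and the standard library are available. Lean on these libraries where they do the work, as an engineer would, in place of code of your own. Each camera call takes 0.05 s, during which the arm holds its last target. There are 200 camera calls.

## Task

Take the upright knob and swing the fence of the mitre jig to 20 degrees from square, knob end away from you. Then take the milled aluminium block, lay it flat on the jig's base and push one of its small 40 mm ends squarely against the sprung plate on the fence, centred on the plate, with a steady push of about 10 N (a little over half of the plate's travel). Finish there, still gripping the block and still pushing, so that a colleague can drive the screw; the fence must stay at 20 degrees and the other things where they are.

Things in the scene. Friction and masses are not known exactly. Their poses are not given: they have to be found in the camera images.
- jig: mitre jig, fixed: grey base plate, top 12 mm above the bench, from x -130 to +60 and y -110 to +110 mm about the origin, scale marks every 10 degrees (longest: 0). Origin on the underside, below the vertical swivel axis of the fence; x to the back (away from the robot), y left, z up. The fence is a bar across the jig, 168 mm long, 18 thick, top 46 mm above the bench, swivelling about its middle
- fence (a joint): swivel angle of the fence (rad) about the jig's z axis, -0.6 to 0.6: 0 is square (bar along the jig's y); positive is anticlockwise from above, the right end with the knob going away from the robot. 20 degrees = +0.349. Stays where it is left (stiff: 0.35 N m, about 5 N at the knob)
- fence_knob (a point): centre of the top of the upright round knob post on the right end of the fence: 14 mm thick, standing from 46 to 84 mm above the bench, 74 mm from the swivel axis; at fence angle 0 it is at (0, -74) mm from the axis in the jig's x, y, and it turns with the fence
- plate_face (a point): centre of the front face of the sprung steel plate in the middle of the fence: 40 mm wide, 30 high, 8 thick, underside 14 mm above the bench, face 40 mm in front of the swivel axis when not pressed; dark dot (screw hole) in the middle. The point's x axis points into the plate, the way to push (turns with the fence); y left along the fence, z up
- press_plate (a joint): how far the sprung plate is pushed in towards the fence (m): 0 free, stop at 0.014; spring 1.2 N per mm, so 10 N is 0.0083
- block: milled aluminium block with bores in its top, 40x60x25 mm (x, y, z), about 0.13 kg, lying flat on the bench right of the jig, long side roughly away from the robot; origin at the centre of its underside, y along the 60 mm length; both 40 mm ends serve alike
- shaft: bystander: turned steel shaft, 25 mm thick, 100 mm long, lying to the right; origin at the centre of its underside
- bearing: bystander: ball bearing, 42 mm across, 12 mm high, lying to the right; origin at the centre of its underside
- tape_measure: bystander: yellow tape measure, 36x81x64 mm, behind the jig to the left; origin at the centre of its underside
- printed_bracket: bystander: small cream printed angle bracket, 40x60x35 mm, at the left; origin at the centre of its underside
- cell_a: bystander: battery cell, 15 mm thick, 50 mm long, at the left; origin at the centre of its underside
- cell_b: bystander: battery cell, 15 mm thick, 50 mm long, at the left; origin at the centre of its underside
There are look-alikes about, which are no part of the job. What is shaped like the block but turquoise or yellow is not meant.

How it is judged:
On the way:
1. the fence is set to 20 degrees (within 4), standing still (value of joint fence between 0.279 and 0.419 rad and velocity of joint fence between -0.05 and 0.05 rad/s), for 0.2 s.
At the end, for the whole second after the job is handed in: Fence at 20 degrees (within 4); block flat on the base (within 4 mm, 5 degrees), its 40 mm end square (5 degrees) and centred (8 mm) on the sprung plate, pressing it with 6 to 14 N (pushed in 5 to 11.7 mm), gripped by the fingers and still, through the last second (value of joint fence between 0.279 and 0.419 rad and value of joint press_plate between 0.005 and 0.0117 m and contact force between block and press_plate between 6 and 14 N and z of block in the frame of jig between 0.009 and 0.016 m and angle between block's own z axis and vertical below 0.09 rad and y of block in the frame of plate_face between -0.008 and 0.008 m and angle between the y axis of block and the x axis of plate_face, either way round below 0.09 rad and contact force between the fingers and block above 3 N and linear speed of block below 0.02 m/s); the arm keeps its last pose, push and grip.
It fails at once if one of the bystanders is moved by more than 30 mm (distance of any of shaft, bearing, tape_measure, printed_bracket, cell_a, cell_b from where it was at the start of the episode above 0.03 m).
It also fails if it takes over 54 s, if anything falls off the work surface, if the arm or the gripper's body presses on something with over 40 N, if the wrist force passes 120 N, or if a joint passes its speed limit or range.

## Working session

There is one attempt and no reset: what is moved stays moved. The work goes in short steps, Python scripts to look and compute and a shell command to move; the robot and the scene stay as the last step left them, time stands still between calls to the robot, and variables do not carry over. Pictures are saved under pics/ and viewed, at most 10 in all, crops included, and the job is handed in when it is done.

```bash
mkdir -p pics; ls; python3 - <<'E'
from workcell import bot
import cv2,numpy as np
s=bot.observe();print({k:np.round(v,3).tolist() for k,v in s.items()})
for n in("top","scene"):
    f=bot.grab_frame(n);cv2.imwrite(f"pics/{n}0.png",f["pixels"][:,:,::-1]);print(n,f["fx"],f["cx"],f["cy"],np.round(f["extrinsics"],3).tolist())
E
```

```text
pics
{'clock': 0.0, 'qpos': [-1.353, 0.522, -0.036, 1.6, 0.021, 1.021, -0.113], 'qd': [0.001, -0.001, -0.002, 0.001, -0.001, 0.001, -0.002], 'joint_efforts': [-0.0, -92.712, 1.98, -36.994, 0.018, 0.008, 0.0], 'position': [0.177, 0.599, 0.209], 'tool_rot': [-3.14, 0.0, 2.854], 'force': [-0.685, 0.116, 0.099], 'moment': [0.001, -0.011, 0.02], 'finger_force': 0.0, 'grip_width': 0.086}
top 407.5076580192233 279.31057804692585 206.86059295147317 [[0.002, -1.0, -0.004, -0.024], [-0.981, -0.001, -0.192, 0.549], [0.192, 0.005, -0.981, 1.088], [0.0, 0.0, 0.0, 1.0]]
scene 529.1433637355726 282.97676117518034 206.6390420641504 [[-0.718, -0.696, 0.012, 0.362], [-0.436, 0.435, -0.788, 0.321], [0.543, -0.571, -0.616, 1.493], [0.0, 0.0, 0.0, 1.0]]
```

View pics/top0.png

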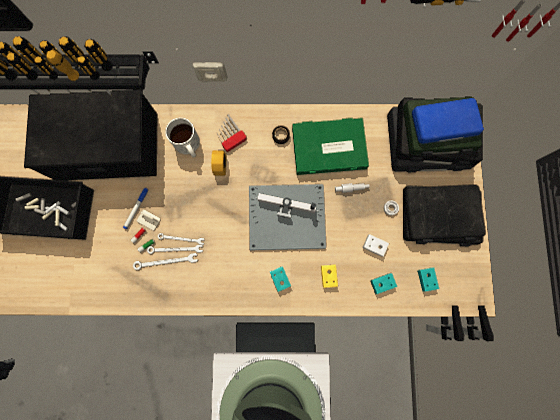

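View pics/scene0.png

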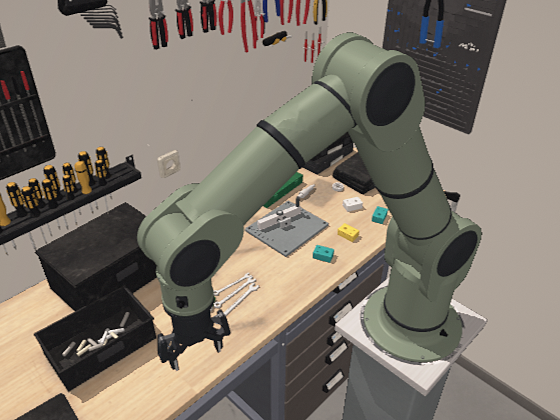

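The top view shows the jig at (288,217), with its fence turned a little so that the right end is nearer the robot. There are five block-shaped things: silver (376,245), turquoise (281,280), (384,285) and (428,280), yellow (330,276). Only the silver one, right of the jig, fits. I'll confirm that in a crop.

```bash
python3 - <<'E'
import cv2
a=cv2.imread("pics/top0.png")[170:270,240:410]
cv2.imwrite("pics/crop0.png",cv2.resize(a,None,fx=4.7,fy=4.7,interpolation=cv2.INTER_CUBIC))
E
```

```text
(no output)
```

View pics/crop0.png

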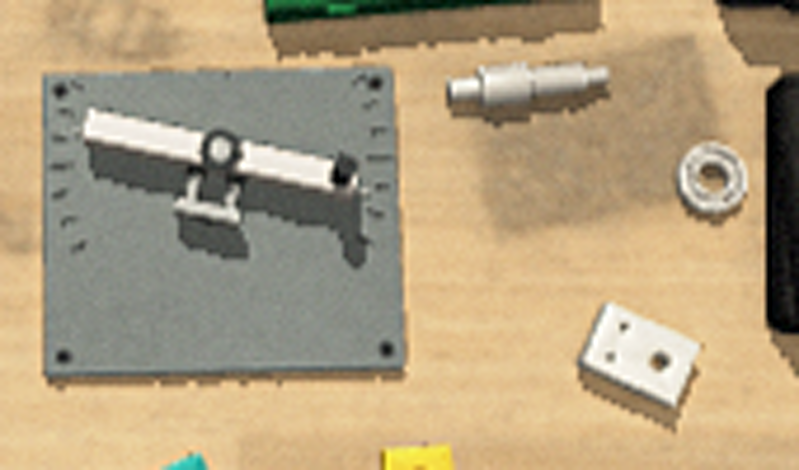

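The crop shows the silver block with three bores, the only one of its shape that isn't turquoise or yellow. It also shows the black knob on the right end of the fence at crop (345,165), i.e. full-image (313,205). Now I'll measure these.

```bash
cat >h.py <<'E'
import numpy as np,cv2
from workcell import bot
def ray(f,uv,z):
    E=np.array(f["extrinsics"]);R=E[:3,:3];c=-R.T@E[:3,3]
    uv=np.atleast_2d(uv).astype(float)
    d=np.c_[(uv[:,0]-f["cx"])/f["fx"],(uv[:,1]-f["cy"])/f["fy"],np.ones(len(uv))]@R
    return c+d*((z-c[2])/d[:,2])[:,None]
def blob(mask,roi):
    m=np.zeros(mask.shape,np.uint8);x0,y0,x1,y1=roi;m[y0:y1,x0:x1]=mask[y0:y1,x0:x1]
    return max(cv2.findContours(m,cv2.RETR_EXTERNAL,cv2.CHAIN_APPROX_NONE)[0],key=cv2.contourArea)
def rect(f,c,z):
    p=ray(f,c[:,0,:],z)[:,:2]*1000
    (x,y),(w,h),a=cv2.minAreaRect(p.astype(np.float32))
    if w<h: a+=90;w,h=h,w
    return np.round([x,y,w,h,a],1)   # long axis direction angle a (deg from world x)
E
python3 - <<'E'
from h import *
f=bot.grab_frame("top");p=f["pixels"].astype(int);V=p.max(2);S=V-p.min(2);R=p[:,:,0]
br=((V>185)&(S<30)).astype(np.uint8)
b=blob(br,(355,225,400,265));print("block",rect(f,b,.025),cv2.contourArea(b))
c=blob(br,(250,185,325,215));print("fence",rect(f,c,.046))
j=((p[:,:,2]>=R-3)&(V>60)&(V<170)).astype(np.uint8)
j=cv2.morphologyEx(j,cv2.MORPH_OPEN,np.ones((3,3)))
jc=blob(j,(240,175,335,255));print("jig",rect(f,jc,.012),cv2.boundingRect(jc))
k=blob(((V<60)).astype(np.uint8),(305,198,320,212));m=cv2.moments(k);print("knob",m['m00'],cv2.boundingRect(k))
print(np.round(ray(f,[[313.2,204]],.084)*1000))
print(p[195:215,308:320].max(2))
# jig corner holes
for r in [(248,184,258,194),(314,182,326,192),(248,241,259,252),(316,239,328,250)]:
    x0,y0,x1,y1=r;w=np.clip(75-V[y0:y1,x0:x1],0,None);Y,X=np.mgrid[y0:y1,x0:x1];u=[(w*X).sum()/w.sum(),(w*Y).sum()/w.sum()]
    print("hole",np.round(u,1),np.round(ray(f,u,.012)[0,:2]*1000,1))
E
```

```text
block [ 446.7 -295.7   60.2   39.9   65.7] 268.0
fence [575.6   2.7  71.4  17.4  77.7]
jig [559.9  11.2  32.   17.8  90.1] (262, 203, 12, 7)
knob 2.5 (311, 205, 3, 4)
[[ 551. -116.   84.]]
[[141 140 144 142 145 142 142 140 140 140 141 140]
 [143 140 140 144 143 144 140 139 140 142 138 146]
 [143 137 141 144 143 142 140 139 142 144 132  95]
 [142 137 143 141 141 140 139 141 137 143 135  91]
 [144 141 139 143 136 137 142 143 143 139 135 127]
 [135 140 144 138 148 143 144 135 138 138 135 143]
 [135 138 138 141 146 137 145 139 132 145 134 137]
 [132 134 144 142 103 126 139 140 143 141 146 143]
 [165 135 101 124  72  86  91 124 140 133  91  93]
 [239 242 227 102  68  68  63  75 125 141 120 119]
 [246 254 232  49  70  69  59  62 120 143 141 145]
 [242 248 146  14  60  69  68  92 130 149 138 137]
 [243 250 115   0  27  27  71 194 135 141 139 138]
 [248 250 107   0  10   5 109 255 105 134 137 138]
 [206 245 217  86  63  68 153 208 117 139 139 130]
 [114 156 161 108 107 130 161 128 134 198 168 136]
 [ 85  84  83  92 104 114 116  85  87 138 122 135]
 [ 81  84  83  81  89  86  89  76  83 130 122 145]
 [ 83  83  79  79  81  75  79  76  90 151 151 144]
 [ 87  78  85  83  78  86  83  78  87 143  93 124]]
hole [252.4 188.8] [611.1  55.8]
hole [319.4 187.3] [ 615.8 -140.5]
hole [252.9 245.5] [445.1  51.8]
hole [321.7 243.7] [ 450.6 -144.3]
```

Silver block: 60.2×39.9 mm, as it should be, at (447,-296) mm with its long axis at 65.7°. The jig's holes are 166×196 mm apart (expected 166×196), giving yaw 1.4° and the axis at (566,-43). The fence stands at about -13.7°, which predicts the knob at (550,-116), against (551,-116) measured. The knob's target is (593,-112). Moving there now.

```bash
python3 -m crank '{"travel":[[3.5,-3,0],[7,-6,0],[10.5,-9,0],[14,-12,0],[17,-15,0]],"turn":[[0,0,-5],[0,0,-10],[0,0,-15],[0,0,-20],[0,0,-25]],"gripper":[0,0,0,0,0]}'
python3 -c "
from workcell import bot
print(bot.observe()['qpos'])"
```

```text
clock: 0.65
position: [0.349, 0.4476, 0.2091]
tool_rot: [-3.142, 0.0, 2.413]
force: [0.4, 0.8, -0.1]
grip_width: 0.0856
finger_force: 0.0
[-1.08921386  0.43209691  0.10408795  1.75972466 -0.0531267   0.95257308
 -0.12135734]
```

```bash
python3 -m crank '{"travel":[[2.8,-4,0],[5.6,-8,0],[8.4,-12,0],[11.2,-16,0],[14,-20,0]],"turn":[[0,0,-5],[0,0,-10],[0,0,-15],[0,0,-20],[0,0,-24.5]],"gripper":[0,0,0,0,0]}'
python3 -m crank '{"travel":[[1.2,-4.6,0],[2.4,-9.2,0],[3.6,-13.8,0],[4.8,-18.4,0],[6,-23,0]],"turn":[[0,0,-5],[0,0,-10],[0,0,-15],[0,0,-20],[0,0,-24]],"gripper":[0,0,0,0,0]}'
```

```text
clock: 1.15
position: [0.4882, 0.2475, 0.2093]
tool_rot: [3.142, -0.0, 1.986]
force: [1.5, -0.6, -0.3]
grip_width: 0.0852
finger_force: 0.0
clock: 1.65
position: [0.5475, 0.0175, 0.2092]
tool_rot: [3.142, -0.0, 1.568]
force: [0.7, 0.4, 0.6]
grip_width: 0.0854
finger_force: 0.0
```

```bash
python3 -m crank '{"travel":[[0.2,-4.5,0],[0.2,-9,0],[0.2,-13.4,0],[0.2,-13.4,-4],[0.2,-13.4,-7]],"turn":[[0,0,0],[0,0,0],[0,0,0],[0,0,0],[0,0,0]],"gripper":[0,0,0,0,0]}'
python3 -m crank '{"travel":[[0,0,-3],[0,0,-6],[0,0,-8.6],[0,0,-8.6],[0,0,-8.6]],"turn":[[0,0,0],[0,0,0],[0,0,0],[0,0,0],[0,0,0]],"gripper":[0,0,0,0,0.5]}' 40
python3 -m crank '{"travel":[[0,0,0],[0,0,0],[0,0,0],[0,0,0],[0,0,0]],"turn":[[0,0,0],[0,0,0],[0,0,0],[0,0,0],[0,0,0]],"gripper":[1,1,1,1,1]}' 40
```

```text
clock: 2.15
position: [0.549, -0.1161, 0.138]
tool_rot: [3.141, 0.0, 1.569]
force: [-0.3, 1.0, -0.0]
grip_width: 0.0855
finger_force: 0.0
clock: 2.65
position: [0.5494, -0.115, 0.0536]
tool_rot: [-3.141, 0.0, 1.571]
force: [-0.6, -0.0, -0.0]
grip_width: 0.0731
finger_force: 0.0
clock: 3.15
position: [0.5496, -0.1147, 0.0538]
tool_rot: [3.141, -0.0, 1.571]
force: [-2.6, 1.1, 8.2]
grip_width: 0.0112
finger_force: 39.0
```

```bash
python3 -m crank '{"travel":[[0.4,-0.06,0.1],[0.8,-0.12,0.2],[1.2,-0.15,0.2],[1.6,-0.16,0.2],[2.1,-0.15,0.2]],"turn":[[0,0,0],[0,0,0],[0,0,0],[0,0,0],[0,0,0]],"gripper":[1,1,1,1,1]}' 40
python3 -m crank '{"travel":[[0.5,0.07,0],[1.0,0.15,0],[1.5,0.27,0],[2.2,0.49,0],[2.2,0.49,0]],"turn":[[0,0,0],[0,0,0],[0,0,0],[0,0,0],[0,0,0]],"gripper":[1,1,1,1,1]}' 40
python3 - <<'E'
from h import *
for n in("top","wrist"):
    f=bot.grab_frame(n);p=f["pixels"]
    cv2.imwrite(f"pics/{n}1.png",p[:,:,::-1])
    if n=="top":
        q=p.astype(int);V=q.max(2);S=V-q.min(2)
        c=blob(((V>185)&(S<30)).astype(np.uint8),(250,180,290,225));print("fence",rect(f,c,.046),cv2.contourArea(c))
a=cv2.imread("pics/top1.png")[170:270,240:410];b=cv2.resize(cv2.imread("pics/wrist1.png"),(400,300))
cv2.imwrite("pics/c1.png",np.hstack([cv2.resize(a,(400,300)),b]))
E
```

```text
clock: 3.65
position: [0.568, -0.1173, 0.0542]
tool_rot: [-3.137, 0.001, 1.57]
force: [-9.2, -5.9, -8.7]
grip_width: 0.0115
finger_force: 39.7
clock: 4.15
position: [0.5924, -0.111, 0.0545]
tool_rot: [-3.141, 0.0, 1.571]
force: [3.7, 0.2, -16.7]
grip_width: 0.011
finger_force: 39.1Traceback (most recent call last):
  File "<stdin>", line 7, in <module>
  File "h.py", line 10, in blob
    return max(cv2.findContours(m,cv2.RETR_EXTERNAL,cv2.CHAIN_APPROX_NONE)[0],key=cv2.contourArea)
ValueError: max() iterable argument is empty
```

```bash
python3 -m crank '{"travel":[[0,0,0],[0,0,0],[0,0,0],[0,0,0],[0,0,2]],"turn":[[0,0,0],[0,0,0],[0,0,0],[0,0,0],[0,0,0]],"gripper":[0,0,0,0,0]}' 40
python3 -m crank '{"travel":[[0,0,4],[0,0,8],[-3,-3,9],[-6,-6,9],[-9,-10,9]],"turn":[[0,0,0],[0,0,0],[0,0,-5],[0,0,-10],[0,0,-15]],"gripper":[0,0,0,0,0]}' 40
python3 -m crank '{"travel":[[-1.5,-3,0],[-3,-6,0],[-5.5,-8.4,0],[-5.5,-8.4,0],[-5.5,-8.4,0]],"turn":[[0,0,-5],[0,0,-9.3],[0,0,-9.3],[0,0,-9.3],[0,0,-9.3]],"gripper":[0,0,0,0,0]}' 40
python3 - <<'E'
from h import *
for n in("top","wrist"):
    f=bot.grab_frame(n);p=f["pixels"]
    cv2.imwrite(f"pics/{n}1.png",p[:,:,::-1])
    if n=="top":
        q=p.astype(int);V=q.max(2);S=V-q.min(2)
        try:
            c=blob(((V>185)&(S<30)).astype(np.uint8),(250,180,328,225));print("fence",rect(f,c,.046),cv2.contourArea(c))
        except Exception as e:print(e)
    else: np.savez("w1.npz",**f)
a=cv2.imread("pics/top1.png")[150:270,230:430];b=cv2.resize(cv2.imread("pics/wrist1.png"),(400,300))
cv2.imwrite("pics/c1.png",np.hstack([cv2.resize(a,(400,300)),b]))
E
```

```text
clock: 4.7
position: [0.5912, -0.111, 0.0738]
tool_rot: [-3.139, -0.0, 1.571]
force: [0.3, 1.4, -0.3]
grip_width: 0.082
finger_force: 0.0
clock: 5.2
position: [0.5018, -0.2112, 0.1659]
tool_rot: [3.14, -0.001, 1.308]
force: [0.9, -2.1, -0.5]
grip_width: 0.0851
finger_force: 0.0
clock: 5.7
position: [0.4472, -0.2957, 0.1655]
tool_rot: [3.141, -0.0, 1.146]
force: [0.5, -0.7, -0.6]
grip_width: 0.0852
finger_force: 0.0
fence [548.    1.1  70.6  17.1 111.7] 120.5
```

View pics/c1.png

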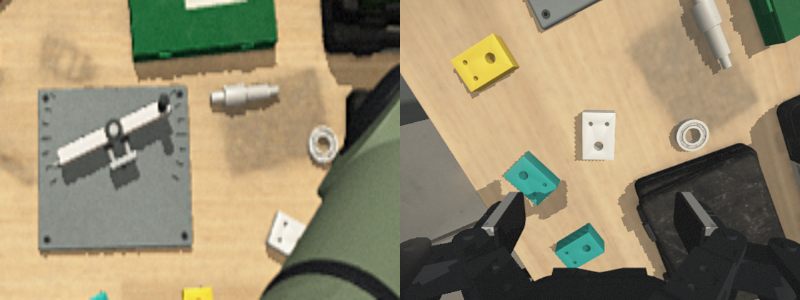

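The fence now measures 111.7°, i.e. about 20.3° in the jig. In the wrist view the silver block, at (598,135) in the right half, stands square to the fingers. I'll refine its pose from this view.

```bash
python3 - <<'E'
from h import *
f=dict(np.load("w1.npz"));q=f["pixels"].astype(int);V=q.max(2);S=V-q.min(2)
m=((V>170)&(S<40)).astype(np.uint8)
c=blob(m,(265,140,315,232));print(cv2.boundingRect(c),rect(f,c,.025))
E
```

```text
(265, 156, 37, 68) [ 450.4 -295.4   61.    31.2   65. ]
```

```bash
python3 - <<'E'
from h import *
f=dict(np.load("w1.npz"));q=f["pixels"].astype(int);V=q.max(2);S=V-q.min(2)
for t in(170,200,220):
    m=((V>t)&(S<40)).astype(np.uint8)
    c=blob(m,(240,140,320,235));print(cv2.boundingRect(c),rect(f,c,.025))
E
```

```text
(255, 156, 47, 68) [ 446.2 -293.5   61.2   40.1   64.9]
(255, 157, 47, 67) [ 446.1 -294.    59.6   40.    64.6]
(256, 158, 46, 66) [ 446.5 -294.3   59.1   39.1   64.6]
```

```bash
python3 -m crank '{"travel":[[0,0.1,-4],[0,0.1,-8],[0,0.1,-12],[0,0.1,-14],[0,0.1,-16.1]],"turn":[[0,0,0],[0,0,-0.5],[0,0,-0.5],[0,0,-0.5],[0,0,-0.5]],"gripper":[0.3,0.3,0.3,0.3,0.3]}' 40
python3 -m crank '{"travel":[[0,0,0],[0,0,0],[0,0,0],[0,0,0],[0,0,0]],"turn":[[0,0,0],[0,0,0],[0,0,0],[0,0,0],[0,0,0]],"gripper":[1,1,1,1,1]}' 60
```

```text
clock: 6.3
position: [0.4479, -0.2932, 0.0027]
tool_rot: [-3.141, -0.0, 1.14]
force: [0.1, 0.0, -0.5]
grip_width: 0.0595
finger_force: 0.0
clock: 6.8
position: [0.4479, -0.2943, 0.0049]
tool_rot: [3.14, -0.0, 1.138]
force: [0.0, -0.2, -0.9]
grip_width: 0.0004
finger_force: 0.0
```

```bash
python3 - <<'E'
from h import *
a=bot.grab_frame("wrist")["pixels"][:,:,::-1];b=bot.grab_frame("scene")["pixels"][:,:,::-1]
cv2.imwrite("pics/c2.png",np.hstack([cv2.resize(a,(400,300)),cv2.resize(b[140:290,280:480],(400,300))]))
E
```

```text
(no output)
```

View pics/c2.png

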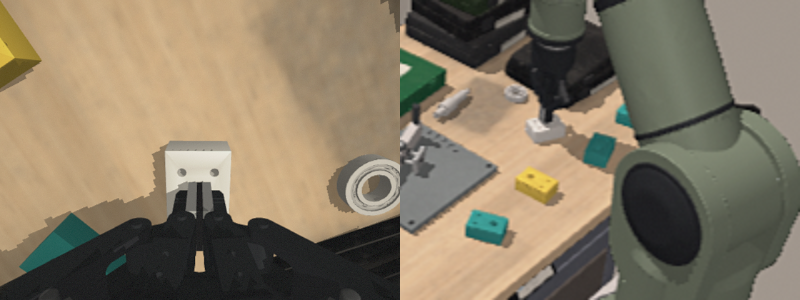

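The wrist view shows the shut fingers against the near half of the block, with nothing between them: the block slipped out along its length. Its top-edge corners are at about (165,150) and (231,150) in the half-scale view. I'll compute its position.

```bash
python3 - <<'E'
from h import *
f=bot.grab_frame("wrist");s=1.4
P=ray(f,[[165*s,150*s],[231*s,150*s],[182*s,172*s],[214*s,172*s]],.025)*1000;print(np.round(P,1),np.linalg.norm(P[0]-P[1]))
P=ray(f,[[165*s,142*s],[231*s,142*s]],.0)*1000;print(np.round(P,1))
E=np.array(f["extrinsics"]);print("cam",np.round(-E[:3,:3].T@E[:3,3],3))
X=np.array([.4479,-.2943,.005,1]);c=(E@X)[:3];print("tcp px",c[0]/c[2]*f["fx"]+f["cx"],c[1]/c[2]*f["fy"]+f["cy"])
E
```

```text
[[ 440.8 -258.5   25. ]
 [ 476.4 -275.    25. ]
 [ 443.9 -275.3   25. ]
 [ 461.6 -283.5   25. ]] 39.209486197767546
[[ 437.2 -258.5    0. ]
 [ 478.6 -277.7    0. ]]
cam [ 0.477 -0.229  0.169]
tcp px 281.10669630632094 255.20947881588125
```

The far end sits at (458.6,-266.7) mm, so the block hasn't moved, yet the fingers shut over it while reporting z = 5 mm. That doesn't fit. I'll check how high the fingertips really are, using the scene view.

```bash
python3 - <<'E'
from h import *
def proj(f,X):
    E=np.array(f["extrinsics"]);c=E[:3,:3]@np.array(X)+E[:3,3];return np.array([c[0]/c[2]*f["fx"]+f["cx"],c[1]/c[2]*f["fy"]+f["cy"]])
out=[]
for n,z in(("scene",8),("wrist",3)):
    f=bot.grab_frame(n);p=f["pixels"][:,:,::-1]
    t=proj(f,[.4479,-.2943,.005]);x0,y0=(t-[200/z,300/z]).astype(int)
    x0=max(x0,0);y0=max(y0,0);im=cv2.resize(p[y0:y0+600//z,x0:x0+400//z],(400,600),interpolation=cv2.INTER_CUBIC)
    for h,col in((.005,(0,0,255)),(.03,(0,255,0)),(.06,(255,0,0))):
        a=(proj(f,[.4479,-.2943,h])-[x0,y0])*z;cv2.circle(im,tuple(int(v) for v in a),3,col,-1)
    ax=np.array([.4226,.9063]);nx=np.array([.9063,-.4226])
    for i in(-1,1):
        for j in(-1,1):
            for h in (0,.025):
                c=np.array([.4463,-.2948])+ax*.03*i+nx*.02*j
                a=(proj(f,[*c,h])-[x0,y0])*z;cv2.circle(im,tuple(int(v) for v in a),3,(255,0,255) if h else (0,255,255),-1)
    out.append(im)
cv2.imwrite("pics/c3.png",np.hstack(out))
E
```

```text
(no output)
```

View pics/c3.png

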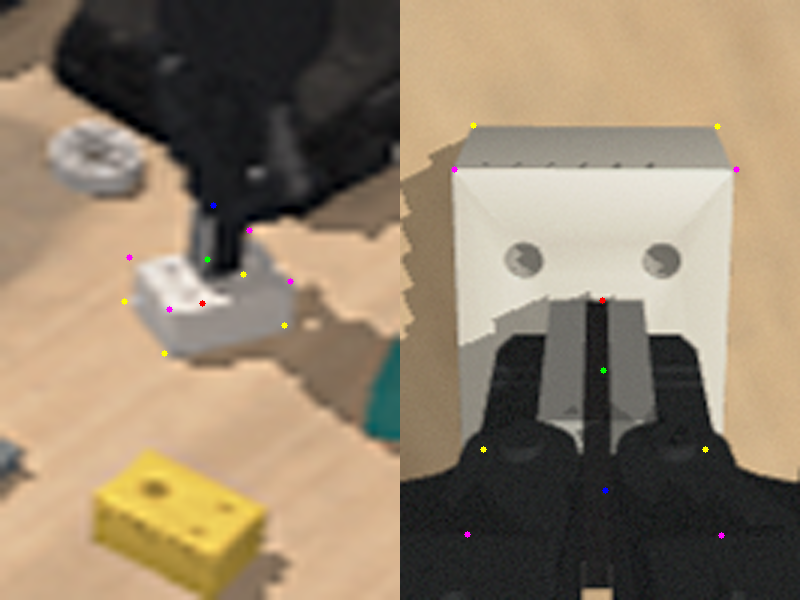

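The picture fits two cases: the tips stand on the top, or they are cut off by it. Lifting straight up, still shut, and watching the forces is safe either way.

```bash
python3 -m crank '{"travel":[[0,0,0.5],[0,0,1],[0,0,1],[0,0,1],[0,0,1]],"turn":[[0,0,0],[0,0,0],[0,0,0],[0,0,0],[0,0,0]],"gripper":[1,1,1,1,1]}'
python3 -m crank '{"travel":[[0,0,1],[0,0,2],[0,0,3],[0,0,4],[0,0,4]],"turn":[[0,0,0],[0,0,0],[0,0,0],[0,0,0],[0,0,0]],"gripper":[1,1,1,1,1]}'
python3 - <<'E'
from h import *
w=bot.grab_frame("wrist");s=bot.grab_frame("scene")["pixels"][:,:,::-1]
np.savez("w2.npz",**w)
cv2.imwrite("pics/c4.png",np.hstack([cv2.resize(w["pixels"][:,:,::-1],(400,300)),cv2.resize(s[165:240,310:410],(400,300),interpolation=cv2.INTER_CUBIC)]))
E
```

```text
clock: 7.55
position: [0.4474, -0.2943, 0.0141]
tool_rot: [-3.142, -0.0, 1.138]
force: [0.3, 0.1, -0.1]
grip_width: -0.0
finger_force: 0.0
clock: 8.05
position: [0.4482, -0.2947, 0.0558]
tool_rot: [3.139, 0.0, 1.138]
force: [0.6, -0.5, 0.8]
grip_width: -0.0001
finger_force: 0.0
```

View pics/c4.png

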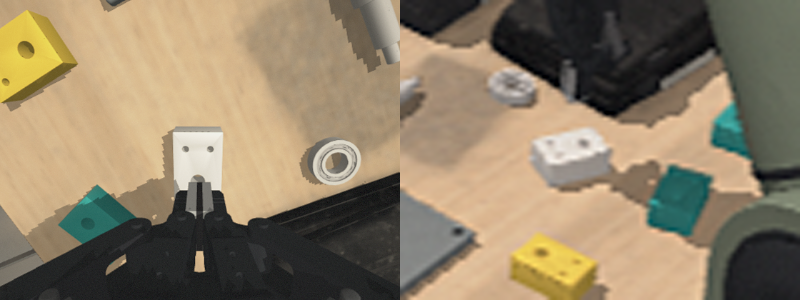

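In the scene view the shut tips are about 18–20 mm higher than the reported TCP. That explains a shut grip just above the 25 mm block, and also the 11 mm grip high on the knob. The block hasn't moved. I'll reopen and go down in stages, watching the force, to a reported z of about -0.014.

```bash
python3 -m crank '{"travel":[[0,0,0],[0,0,0],[0,0,0],[0,0,0],[0,0,-2]],"turn":[[0,0,0],[0,0,0],[0,0,0],[0,0,0],[0,0,0]],"gripper":[0.3,0.3,0.3,0.3,0.3]}'
python3 -m crank '{"travel":[[0,0,-1],[0,0,-2],[0,0,-3],[0,0,-3],[0,0,-3]],"turn":[[0,0,0],[0,0,0],[0,0,0],[0,0,0],[0,0,0]],"gripper":[0.3,0.3,0.3,0.3,0.3]}'
python3 -m crank '{"travel":[[0,0,-0.4],[0,0,-0.8],[0,0,-1.2],[0,0,-1.6],[0,0,-1.6]],"turn":[[0,0,0],[0,0,0],[0,0,0],[0,0,0],[0,0,0]],"gripper":[0.3,0.3,0.3,0.3,0.3]}'
```

```text
clock: 8.65
position: [0.4485, -0.295, 0.0354]
tool_rot: [3.139, 0.0, 1.138]
force: [0.4, -0.8, 0.2]
grip_width: 0.0594
finger_force: 0.0
clock: 9.15
position: [0.4473, -0.2945, 0.0042]
tool_rot: [-3.141, 0.0, 1.138]
force: [0.1, -0.3, -0.7]
grip_width: 0.0598
finger_force: 0.0
clock: 9.65
position: [0.4472, -0.2942, -0.0124]
tool_rot: [-3.141, -0.0, 1.138]
force: [-0.1, 1.3, -0.5]
grip_width: 0.0599
finger_force: 0.0
```

Reported z is -12 mm with no contact, which confirms the offset. Closing now.

```bash
python3 -m crank '{"travel":[[0,0,-0.2],[0,0,-0.2],[0,0,-0.2],[0,0,-0.2],[0,0,-0.2]],"turn":[[0,0,0],[0,0,0],[0,0,0],[0,0,0],[0,0,0]],"gripper":[0.35,0.45,0.6,1,1]}' 50
python3 -m crank '{"travel":[[0,0,0],[0,0,0],[0,0,0],[0,0,0],[0,0,0]],"turn":[[0,0,0],[0,0,0],[0,0,0],[0,0,0],[0,0,0]],"gripper":[1,1,1,1,1]}' 50
```

```text
clock: 10.15
position: [0.4474, -0.2944, -0.0136]
tool_rot: [3.141, -0.0, 1.138]
force: [-2.1, 0.8, 6.3]
grip_width: 0.0389
finger_force: 51.0
clock: 10.65
position: [0.4474, -0.2944, -0.0136]
tool_rot: [3.141, -0.0, 1.138]
force: [-1.6, 1.3, 5.6]
grip_width: 0.0386
finger_force: 51.0
```

Gripped: opening 38.6 mm, 51 N. The pre-contact target is axis − 90 mm along the plate normal (21.6°), i.e. (482,-76), with a turn of -43.6°.

```bash
python3 -m crank '{"travel":[[0,0,2],[0,0,4],[0,0,6],[0,2,7],[0,5,7]],"turn":[[0,0,0],[0,0,0],[0,0,0],[0,0,-4],[0,0,-8]],"gripper":[1,1,1,1,1]}' 50
python3 -m crank '{"travel":[[0.7,3.3,0],[1.4,6.6,0],[2.1,9.9,0],[2.8,13.2,0],[3.46,16.8,0]],"turn":[[0,0,-7],[0,0,-14],[0,0,-21],[0,0,-28],[0,0,-35.6]],"gripper":[1,1,1,1,1]}' 50
python3 -m crank '{"travel":[[0,0,0],[0,0,0],[0,0,0],[0,0,0],[0,0,0]],"turn":[[0,0,0],[0,0,0],[0,0,0],[0,0,0],[0,0,0]],"gripper":[1,1,1,1,1]}' 50
python3 - <<'E'
from h import *
f=bot.grab_frame("top");w=bot.grab_frame("wrist");np.savez("t3.npz",**f);np.savez("w3.npz",**w)
a=f["pixels"][150:270,200:400,::-1]
cv2.imwrite("pics/c5.png",np.hstack([cv2.resize(a,(400,300)),cv2.resize(w["pixels"][:,:,::-1],(400,300))]))
E
```

```text
clock: 11.15
position: [0.4479, -0.2454, 0.0576]
tool_rot: [3.139, -0.0, 0.993]
force: [0.4, 0.1, -1.7]
grip_width: 0.0387
finger_force: 50.9
clock: 11.65
position: [0.4823, -0.0752, 0.0563]
tool_rot: [3.141, -0.0, 0.372]
force: [0.7, 0.6, -1.6]
grip_width: 0.0386
finger_force: 50.9
clock: 12.15
position: [0.4819, -0.0773, 0.0563]
tool_rot: [3.142, -0.0, 0.376]
force: [1.3, 0.5, -0.7]
grip_width: 0.0391
finger_force: 51.0
```

View pics/c5.png

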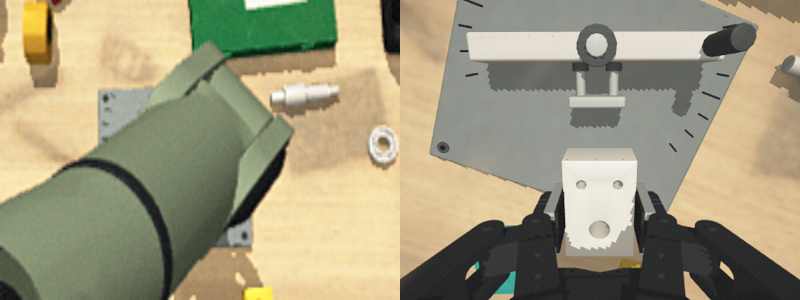

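The wrist view shows the block held square to the fence, with the plate at (597,101) in the right half, dead ahead. I'll measure the fence angle and the centring from this view.

```bash
python3 - <<'E'
from h import *
f=dict(np.load("w3.npz"));q=f["pixels"].astype(int);V=q.max(2);S=V-q.min(2)
m=((V>200)&(S<40)).astype(np.uint8)
c=blob(m,(225,133,330,160));x,y,w,h=cv2.boundingRect(c);print("plate px",x,y,w,h)
print("plate top",rect(f,c,.044),np.round(ray(f,[[x,y+1],[x+w,y+1]],.044)[:,:2]*1000,1))
c=blob(m,(225,205,335,360));x,y,w,h=cv2.boundingRect(c);print("blk px",x,y,w,h);print(rect(f,c,.095))
t=c[:,0,:];r=t[(t[:,1]>230)&(t[:,1]<290)];l=r[r[:,0]<280];rr=r[r[:,0]>280];print("blk sides",np.round(ray(f,[np.median(l,0),np.median(rr,0)],.095)[:,:2]*1000,1))
c=blob(m,(90,35,245,90));print("fence left",rect(f,c,.046))
# hub ring dark / white disc centre
c=blob(m,(255,45,305,80));mm=cv2.moments(c);u=[mm['m10']/mm['m00'],mm['m01']/mm['m00']];print("hub",u,np.round(ray(f,u,.055)[0,:2]*1000,1))
E
```

```text
plate px 237 136 78 13
plate top [531.4 -54.7  37.8   5.8 111.5] [[526.7 -36.2]
 [540.8 -71.9]]
blk px 226 217 106 133
[484.  -75.2  57.9  39.8  21.5]
blk sides [[487.5 -52.7]
 [501.6 -89.5]]
fence left [546.8   3.4  68.5  15.8 111.5]
hub [274.8912983041423, 61.174033917153174] [564.6 -41.6]
```

Fence and block both measure 21.5°, i.e. square. The block is about 1.7 mm right of the plate centre, with a gap of about 18 mm. Lowering onto the base with a 1 mm shift to the left.

```bash
python3 -m crank '{"travel":[[-0.02,0.05,-1.5],[-0.04,0.1,-3],[-0.04,0.1,-4.2],[-0.04,0.1,-5.2],[-0.04,0.1,-5.5]],"turn":[[0,0,0],[0,0,0],[0,0,0],[0,0,0],[0,0,0]],"gripper":[1,1,1,1,1]}' 50
python3 -m crank '{"travel":[[0,0,-0.1],[0,0,-0.2],[0,0,-0.25],[0,0,-0.25],[0,0,-0.25]],"turn":[[0,0,0],[0,0,0],[0,0,0],[0,0,0],[0,0,0]],"gripper":[1,1,1,1,1]}' 50
```

```text
clock: 12.75
position: [0.4813, -0.0755, 0.0003]
tool_rot: [-3.141, 0.001, 0.377]
force: [-0.1, 1.1, -0.3]
grip_width: 0.0387
finger_force: 50.9
clock: 13.25
position: [0.4818, -0.0753, -0.0011]
tool_rot: [3.141, -0.0, 0.377]
force: [-0.2, 0.5, -1.2]
grip_width: 0.0391
finger_force: 50.9
```

```bash
python3 -m crank '{"travel":[[0.28,0.11,0],[0.56,0.22,0],[0.84,0.33,-0.03],[1.12,0.44,-0.05],[1.4,0.55,-0.05]],"turn":[[0,0,0],[0,0,0],[0,0,0],[0,0,0],[0,0,0]],"gripper":[1,1,1,1,1]}' 50
python3 -m crank '{"travel":[[0.1,0.04,0],[0.2,0.08,0],[0.3,0.12,0],[0.4,0.16,0],[0.4,0.16,0]],"turn":[[0,0,0],[0,0,0],[0,0,0],[0,0,0],[0,0,0]],"gripper":[1,1,1,1,1]}' 50
python3 -m crank '{"travel":[[0.1,0.04,0],[0.2,0.08,0],[0.2,0.08,0],[0.2,0.08,0],[0.2,0.08,0]],"turn":[[0,0,0],[0,0,0],[0,0,0],[0,0,0],[0,0,0]],"gripper":[1,1,1,1,1]}' 50
```

```text
clock: 13.75
position: [0.4949, -0.0704, -0.0016]
tool_rot: [-3.141, 0.001, 0.376]
force: [-7.2, -3.1, 12.4]
grip_width: 0.0386
finger_force: 52.5
clock: 14.25
position: [0.4993, -0.0687, -0.0016]
tool_rot: [3.142, 0.001, 0.377]
force: [-5.9, -1.9, 11.0]
grip_width: 0.0388
finger_force: 52.4
clock: 14.75
position: [0.5012, -0.0679, -0.0016]
tool_rot: [3.142, 0.001, 0.377]
force: [-5.7, -2.0, 10.6]
grip_width: 0.0391
finger_force: 52.4
```

The base is carrying 11 N, which adds friction. I'll ease up 0.5 mm so the push reading is clean, then go on.

```bash
python3 -m crank '{"travel":[[0,0,0.05],[0,0,0.05],[0.1,0.04,0.05],[0.2,0.08,0.05],[0.2,0.08,0.05]],"turn":[[0,0,0],[0,0,0],[0,0,0],[0,0,0],[0,0,0]],"gripper":[1,1,1,1,1]}' 50
python3 -m crank '{"travel":[[0.1,0.04,0],[0.2,0.08,0],[0.2,0.08,0],[0.2,0.08,0],[0.2,0.08,0]],"turn":[[0,0,0],[0,0,0],[0,0,0],[0,0,0],[0,0,0]],"gripper":[1,1,1,1,1]}' 50
```

```text
clock: 15.25
position: [0.5036, -0.0667, -0.0014]
tool_rot: [-3.142, 0.0, 0.377]
force: [-3.6, -1.7, 1.1]
grip_width: 0.0383
finger_force: 51.1
clock: 15.75
position: [0.5053, -0.066, -0.0014]
tool_rot: [-3.141, 0.001, 0.377]
force: [-5.4, -2.5, 0.6]
grip_width: 0.0385
finger_force: 51.2
```

The push is now 5.9 N and rising at about 1.2 N/mm, as it should. Another 3.5 mm.

```bash
python3 -m crank '{"travel":[[0.1,0.04,0],[0.2,0.08,0],[0.32,0.13,0],[0.32,0.13,0],[0.32,0.13,0]],"turn":[[0,0,0],[0,0,0],[0,0,0],[0,0,0],[0,0,0]],"gripper":[1,1,1,1,1]}' 50
python3 -m crank '{"travel":[[0,0,0],[0,0,0],[0,0,0],[0,0,0],[0,0,0]],"turn":[[0,0,0],[0,0,0],[0,0,0],[0,0,0],[0,0,0]],"gripper":[1,1,1,1,1]}' 50
python3 - <<'E'
from h import *
fs=[]
f=bot.grab_frame("wrist");np.savez("w4.npz",**f)
for _ in range(3): fs.append(bot.observe()["force"]);bot.grab_frame("wrist")
print(np.round(fs,1))
cv2.imwrite("pics/c6.png",f["pixels"][:,:,::-1])
E
```

```text
clock: 16.25
position: [0.5079, -0.0648, -0.0014]
tool_rot: [-3.141, 0.001, 0.377]
force: [-9.1, -4.4, 4.0]
grip_width: 0.0391
finger_force: 51.4
clock: 16.75
position: [0.5079, -0.0649, -0.0014]
tool_rot: [-3.141, 0.001, 0.377]
force: [-8.1, -3.7, 1.6]
grip_width: 0.0389
finger_force: 51.4
[[-7.9 -4.5  3.6]
 [-7.5 -4.   2.6]
 [-8.4 -3.9  2.1]]
```

View pics/c6.png

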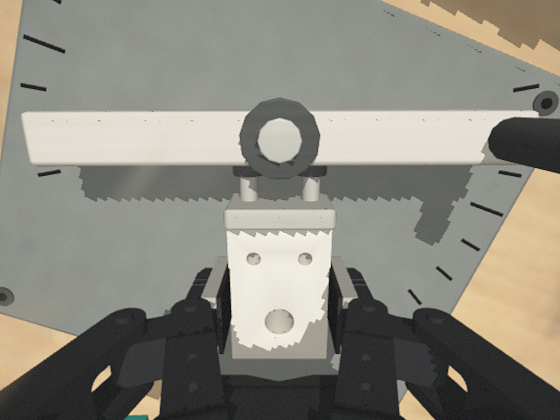

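The wrist view shows the block's end flat against the plate: block spans columns 228–331 and plate 225–335, both centred at about 280. The fence edge is level and the push is about 9 N. I'll add 1 mm, then check and hand in.

```bash
python3 -m crank '{"travel":[[0.05,0.02,0],[0.1,0.04,0],[0.1,0.04,0],[0.1,0.04,0],[0.1,0.04,0]],"turn":[[0,0,0],[0,0,0],[0,0,0],[0,0,0],[0,0,0]],"gripper":[1,1,1,1,1]}' 50
python3 - <<'E'
from h import *
f=bot.grab_frame("wrist");q=f["pixels"].astype(int);V=q.max(2);S=V-q.min(2)
m=((V>200)&(S<40)).astype(np.uint8)
r=rect(f,blob(m,(10,100,238,170)),.046);print("fence",r)
fs=[]
for _ in range(5): fs.append(bot.observe()["force"]);bot.grab_frame("wrist")
F=np.mean(fs,0);print(F,"push",-F[0]*.93-F[1]*.3665)
if abs(r[4]-111.5)<2.5 and 8<-F[0]*.93-F[1]*.3665<12: print(bot.job_done())
E
```

```text
clock: 17.45
position: [0.5087, -0.0645, -0.0015]
tool_rot: [-3.141, 0.002, 0.377]
force: [-9.4, -4.7, 3.0]
grip_width: 0.0385
finger_force: 51.5
fence [547.2   3.2  69.   16.3 111.6]
[-9.57630182 -4.41872212  3.41615977] push 10.525422349641065
the job is handed in; nothing more can be done
None
```

I handed the job in at about 18 s: the fence measures about 20° from square, and the silver block is still gripped on the jig's base, square and centred on the sprung plate, with a push of about 10.5 N measured at the wrist; no verdict came back.

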